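# Commission the filter dock: transit lock off, modules in, power on

### The arm

A 7-joint arm with a two-finger parallel gripper is mounted at the origin on the work surface. World frame = base frame: x ahead of the robot, y to its left, z up, the work surface at z = 0. Lengths are in m, angles in rad, forces in N, time in s.
With the tool pointing down it reaches from about 0.35 to 0.9 m from the base axis. Payload 19.9 kg.
Tool frame: the origin (TCP) lies between the finger pads; the fingertips stand 19 mm ahead of it and the grasp point (between the pads) is the TCP; z points along the fingers, y is the line along which they close (so a half turn about z gives the same grasp; the last joint's range is limited). The gripper opens to 94 mm and grips with 3 to 60 N. Pads are 16 mm wide; open, the fingers measure 119 mm over their backs; the gripper's body (75 mm by 177 mm) begins 78 mm behind the grasp point.
Start: joints at [-1.254, 0.417, -0.01, 1.614, 0.005, 1.111, -0.053], TCP at [0.219, 0.585, 0.224] pointing down, gripper open.
Joint ranges: [-2.81, 2.81], [-0.39, 2.02], [-1.27, 1.25], [0.06, 2.57], [-1.19, 4.33], [0.19, 2], [-2.82, 2.82]. Speed limits (rad/s): [1.89, 1.89, 2.39, 2.39, 3.01, 3.01, 3.01].

### API

Orientations are given as a 3x3 rotation matrix whose columns are the frame's x, y, z axes.
In Python, from rig import robot gives the robot as it stands. Calls block until the motion is done:
- robot.move_ptp(position, orientation): joint-space move of the TCP to a pose.
- robot.move_linear(position, velocity=0.15, frame=None, threshold=None): straight line of the TCP; frame=None keeps the orientation; velocity is the mean speed in m/s. With threshold (N) it stops when the force on the tool has changed by that much, and returns True; else False.
- robot.goto_joints(angles): joint-space move.
- robot.gripper_to(opening): finger opening in m; the grip force is fixed at half the most; returns when the fingers have stopped.
- robot.pause(seconds).
- robot.ik(position, orientation): joint angles nearest the present ones, or None.
- robot.get_state(): the state.
- robot.grab_frame(name): name is "scene" or "top" or "wrist"; returns the picture (480x640x3 uint8, red, green, blue); there is no depth.
- robot.camera_info(name): a dict with "fx", "fy", "cx", "cy" (pixels), "dist" ([k1, k2, p1, p2, k3] as OpenCV has them; the pictures are not rectified), "rvec" (rotation vector, rad) and "tvec" (3), from world to camera coordinates, as OpenCV has them. Camera axes: x right, y down, z forward; pixel columns grow to the right and rows downward; lengths in m; the calibration is good to about 2 mm. A picture is of the moment at which its call begins: read the wrist's pose just before it. camera_info takes no time and is no camera call; for the wrist camera it gives the pose at the moment of the call.
A pose or a line that the arm cannot do raises robot.PlanningError and nothing moves.
- robot.sign_off(): hands the job in; it is judged then, once.
The state is a dict: "time": time; "qpos": joint angles; "joint_vel": joint speeds; "effort": joint torques, N m; "ee_pos": TCP position; "tool_rot": TCP orientation; "force": force on the tool from outside, world axes, zero at the start; "moment": the same for the moment, N m; "opening": finger opening in m; "grasp_force": force on a finger pad.
Only numpy, scipy, OpenCV 4.12 (cv2) and the standard library are available. Lean on these libraries where they do the work, as an engineer would, in place of code of your own. Each camera call takes 0.05 s, during which the arm holds its last target. There are 200 camera calls.

### The job

Make the spectrometer's filter dock ready for use: take the transit lock off its stud, first the wing nut, then the spacer, then the red bar, and put all three in the steel hardware tray, the bar lying inside on its two feet. Then plug every filter module on the grey mat (there are two or three) fully home into the socket framed in its own colour, and finally press the green power button in. Leave everything else on the bench where it is.

Things in the scene. Friction and masses are not known exactly. Their poses are not given: they have to be found in the camera images.
- dock: the filter dock: a low light-grey case 110 x 300 mm with an aluminium deck 55 mm above the bench; fixed. Origin: centre of its underside. x runs across the deck (110 mm), y along the row of sockets, z up. On the deck's centre line (x = 0), at y in mm: green power button -133, blue socket -60, yellow socket -5, green socket +50, stud +88
- stud_foot (a point): foot of the fixed upright steel stud, 10 mm across, 68 mm tall, on the deck; its thread is at the top only and the nut is already unscrewed, so that everything on it lifts straight off
- stud_tip (a point): top of the stud, 68 mm above the deck
- nut_center (a point): the loose steel wing nut on the spacer, 60 g: hub 22 mm across and 17 mm tall from its underside, bore 13 mm; two wings 7 mm thick, 52 mm over their tips, rising to 30 mm. The point is on its axis 15 mm above its underside; x runs along the wings. Pinch the hub along y (22 mm), fingertips above the spacer, which is wider
- spacer_center (a point): the black nylon spacer ring under the nut: 38 mm across, 12 mm tall, bore 13 mm, 25 g. The point is its centre. It rests on the bar, top face 46 mm above the deck, and is wider than the bar, so fingers that close across the bar (along dock x) can pass down either side of the bar
- bar_center (a point): the red transit bar under the spacer, bridging the sockets, 160 g: 28 mm wide, 224 mm long (its y), 8 mm thick, raised on two end feet: underside 26 mm, top 34 mm above their soles. The point is its middle and centre of mass, 30 mm above the soles. A 14 mm hole 82 mm towards +y is over the stud. Free underneath: pinch it across its width. Raise it level over 50 mm to clear the stud
- tray: the empty open dark steel hardware tray, fixed on the bench: 160 x 280 mm outside, walls 4 mm thick and 18 mm high, floor 4 mm. Origin: centre of its underside; y runs along its 280 mm side. It may be on the left or on the right
- power (a joint): travel of the round green power button in m: 0 = out, 0.006 = fully in. It slides straight down against about 3 N of friction and stays where it is pushed
- power_top (a point): centre of the top of the power button, 25 mm across, standing 10 mm above the deck when out
- blue_center (a point): the filter module with blue band and lid (may be absent), 130 g, upright on the grey mat: dark body 46 mm (its x) by 40 mm (y), 48 mm tall, over a heavy steel block plug 38 mm (x) by 32 mm (y), 14 mm long. The point is the centre of the body, 24 mm above its shoulder, 38 mm above the plug's underside. Fits its socket either way round (half a turn)
- socket_blue (a point): centre of the mouth, at deck height, of the socket with the blue frame: a hole 41 mm along dock x by 35 mm along dock y with a 3 mm chamfered lead-in, 20 mm deep. When a module is fully home its shoulder rests on the deck and its body centre is 24 mm above this point, its x axis along dock x
- yellow_center (a point): the filter module with yellow band and lid (may be absent), 130 g, upright on the grey mat: dark body 46 mm (its x) by 40 mm (y), 48 mm tall, over a heavy steel block plug 38 mm (x) by 32 mm (y), 14 mm long. The point is the centre of the body, 24 mm above its shoulder, 38 mm above the plug's underside. Fits its socket either way round (half a turn)
- socket_yellow (a point): centre of the mouth, at deck height, of the socket with the yellow frame: a hole 41 mm along dock x by 35 mm along dock y with a 3 mm chamfered lead-in, 20 mm deep. When a module is fully home its shoulder rests on the deck and its body centre is 24 mm above this point, its x axis along dock x
- green_center (a point): the filter module with green band and lid (may be absent), 130 g, upright on the grey mat: dark body 46 mm (its x) by 40 mm (y), 48 mm tall, over a heavy steel block plug 38 mm (x) by 32 mm (y), 14 mm long. The point is the centre of the body, 24 mm above its shoulder, 38 mm above the plug's underside. Fits its socket either way round (half a turn)
- socket_green (a point): centre of the mouth, at deck height, of the socket with the green frame: a hole 41 mm along dock x by 35 mm along dock y with a 3 mm chamfered lead-in, 20 mm deep. When a module is fully home its shoulder rests on the deck and its body centre is 24 mm above this point, its x axis along dock x
- cuvette_box_mid (a point): bystander, not part of the job: a cream and pale-blue cuvette box 50 x 62 x 39 mm; the point is its middle, half-way up
- cleaner_mid (a point): bystander, not part of the job: a bottle of lens cleaner 44 mm across and 110 mm tall; the point is its middle, half-way up
- old_lamp_mid (a point): bystander, not part of the job: an old lamp, white ceramic base 42 mm across, amber bulb, 54 mm tall; the point is its middle, half-way up
- collimator_mid (a point): bystander, not part of the job: a steel fibre collimator with yellow cap, 34 mm across, 55 mm tall; the point is its middle, half-way up
- cap_jar_mid (a point): bystander, not part of the job: a jar of caps 52 mm across, 50 mm tall; the point is its middle, half-way up
- driver: bystander, not part of the job: a screwdriver 170 mm long lying beyond the dock, handle about 30 mm thick; the origin is under its middle
Not all that is in view belongs to the job. What is shaped like the part that bears bar_center but blue is not meant. What is shaped like the part that bears yellow_center but pink is not meant.

How it is judged:
By the outcome, as a careful person would: the job done as asked, in the order asked, and still so for the second after the job is handed in, with the robot touching nothing.
Of mod_blue, mod_yellow, mod_green only 2 to 3 are there at a start; the rules pass over those that are not, and their reading is None.
At some moment in a run one of mod_blue, mod_yellow, mod_green may be knocked a few centimetres aside while the robot is not near it.
It also fails if it takes over 210 s, if anything falls off the work surface, if the arm or the gripper's body presses on something with over 40 N, if the wrist force passes 120 N, or if a joint passes its speed limit or range.

## Working session

There is one attempt and no reset: what is moved stays moved. The work goes in short steps, each a Python script; the robot and the scene stay as the last script left them, time stands still between calls to the robot, and variables do not carry over. Pictures are saved under pics/ and viewed, at most 14 in all, crops included, and the job is handed in when it is done.

```bash
ls; mkdir -p pics
python3 - <<'E'
from rig import robot
import cv2
for n in ("scene","top"):
    cv2.imwrite(f"pics/{n}0.png",robot.grab_frame(n)[:,:,::-1])
    print(n,robot.camera_info(n))
s=robot.get_state();print(s['time'],s['tool_rot'],s['force'])
E
```

```text
pics
scene {'fx': 498.99417295556316, 'fy': 498.99417295556316, 'cx': 319.58269232170034, 'cy': 238.7673232639344, 'dist': array([-0.02504236,  0.        ,  0.        ,  0.        ,  0.        ]), 'rvec': array([ 0.74377498,  2.49700935, -1.22936675]), 'tvec': array([ 0.4578241 , -0.07348243,  1.50855847])}
top {'fx': 442.4316187684917, 'fy': 442.4316187684917, 'cx': 320.94875150924776, 'cy': 239.22360608853842, 'dist': array([-0.08251363,  0.        ,  0.        ,  0.        ,  0.        ]), 'rvec': array([ 2.18206958, -2.12266886,  0.11613439]), 'tvec': array([-0.01737223,  0.53193763,  1.16212135])}
0.1 [[-9.36321560e-01  3.51143612e-01 -3.16324285e-04]
 [ 3.51143749e-01  9.36321011e-01 -1.01574965e-03]
 [-6.04929275e-05 -1.06214360e-03 -9.99999434e-01]] [ 0.04100287 -0.37940044 -0.35295225]
```

View pics/top0.png

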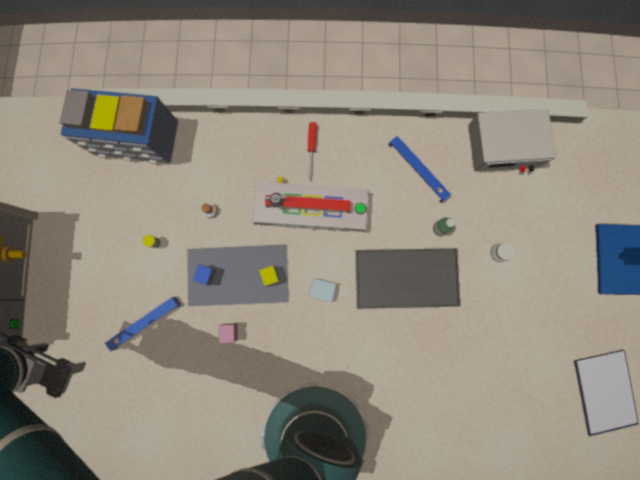

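View pics/scene0.png

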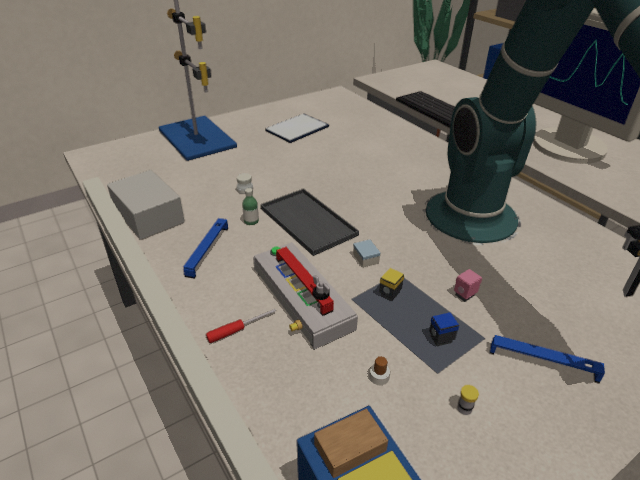

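```bash
cat > h.py <<'E'
from rig import robot
import cv2, numpy as np
def down(yaw):  # tool z down, tool y (closing line) at angle yaw from world x
    y=np.array([np.cos(yaw),np.sin(yaw),0]);z=np.array([0,0,-1.]);return np.stack([np.cross(y,z),y,z],1)
def ray(ci,uv):
    K=np.array([[ci['fx'],0,ci['cx']],[0,ci['fy'],ci['cy']],[0,0,1]])
    p=cv2.undistortPoints(np.float64(uv).reshape(-1,1,2),K,ci['dist'])[:,0]
    R=cv2.Rodrigues(ci['rvec'])[0];o=-R.T@ci['tvec']
    d=np.c_[p,np.ones(len(p))]@R
    return o,d/np.linalg.norm(d,axis=1)[:,None]
def onplane(ci,uv,z):
    o,d=ray(ci,uv);return o+d*((z-o[2])/d[:,2])[:,None]
def tri(ci1,u1,ci2,u2):
    (o1,d1),(o2,d2)=ray(ci1,u1),ray(ci2,u2);d1,d2=d1[0],d2[0]
    t=np.linalg.lstsq(np.c_[d1,-d2],o2-o1,rcond=None)[0]
    a,b=o1+t[0]*d1,o2+t[1]*d2;return (a+b)/2,np.linalg.norm(a-b)
def project(ci,P):
    K=np.array([[ci['fx'],0,ci['cx']],[0,ci['fy'],ci['cy']],[0,0,1]])
    return cv2.projectPoints(np.float64(P).reshape(-1,1,3),ci['rvec'],ci['tvec'],K,ci['dist'])[0][:,0]
HUE={'red':((0,6),(172,180)),'blue':((108,126),),'yellow':((24,34),),'green':((45,80),)}
def mask(img,c,smin=130,vmin=60):
    h=cv2.cvtColor(img,cv2.COLOR_RGB2HSV)
    return sum(cv2.inRange(h,(a,smin,vmin),(b,255,255)) for a,b in HUE[c])
def blobs(m,amin=40):
    cs=cv2.findContours(m,cv2.RETR_EXTERNAL,cv2.CHAIN_APPROX_NONE)[0]
    return sorted([c for c in cs if cv2.contourArea(c)>amin],key=cv2.contourArea,reverse=True)
def snap(name,f):
    ci=robot.camera_info(name);im=robot.grab_frame(name);cv2.imwrite(f'pics/{f}.png',im[:,:,::-1]);np.save(f'pics/{f}.npy',ci,allow_pickle=True);return ci,im
def load(f): return np.load(f'pics/{f}.npy',allow_pickle=True).item(),cv2.imread(f'pics/{f}.png')[:,:,::-1].copy()
E
python3 - <<'E'
from h import *
np.set_printoptions(precision=4,suppress=True)
im=cv2.imread('pics/top0.png')[:,:,::-1].copy();ci=robot.camera_info('top')
for c,z in (('red',.089),('blue',.062),('yellow',.062),('green',.065)):
    for b in blobs(mask(im,c),30): 
        r=cv2.minAreaRect(b);print(c,r,onplane(ci,[r[0]],z))
print('dock~',onplane(ci,[(255,183),(368,188),(369,230),(252,223)],.055))
print('tray',onplane(ci,[(357,249),(458,249),(460,306),(356,308)],.018))
w=robot.camera_info('wrist');R=cv2.Rodrigues(w['rvec'])[0];s=robot.get_state()
print('cam in tool',s['tool_rot'].T@(-R.T@w['tvec']-s['ee_pos']),s['tool_rot'].T@R.T,w)
E
```

```text
red ((315.81732177734375, 203.00135803222656), (67.26467895507812, 10.854756355285645), 4.5377726554870605) [[0.6197 0.0125 0.089 ]]
red ((311.8074035644531, 136.11886596679688), (7.786073207855225, 28.337688446044922), 5.19442892074585) [[0.8007 0.0286 0.089 ]]
blue ((419.77655029296875, 167.882080078125), (78.63433837890625, 9.043743133544922), 47.67543029785156) [[ 0.7293 -0.2639  0.062 ]]
blue ((146.20159912109375, 320.076416015625), (8.889402389526367, 67.96559143066406), 55.98065185546875) [[0.3023 0.4499 0.062 ]]
blue ((106.56875610351562, 135.49913024902344), (13.986407279968262, 87.0431900024414), 89.2838363647461) [[0.8047 0.6048 0.062 ]]
blue ((202.1999969482422, 274.4000244140625), (13.28156566619873, 15.811387062072754), 18.434947967529297) [[0.427  0.3066 0.062 ]]
blue ((151.34471130371094, 110.99882507324219), (29.15475845336914, 9.741119384765625), 84.0938491821289) [[0.8772 0.4816 0.062 ]]
yellow ((104.21119689941406, 112.3285140991211), (22.984888076782227, 36.070552825927734), 12.26477336883545) [[0.8733 0.6195 0.062 ]]
yellow ((268.6000061035156, 275.3000183105469), (16.76007080078125, 14.86270523071289), 71.56504821777344) [[0.43  0.131 0.062]]
yellow ((148.5, 240.5), (11.0, 11.0), 90.0) [[0.5127 0.4584 0.062 ]]
green ((360.0, 208.0), (8.0, 8.0), 90.0) [[ 0.6143 -0.1042  0.065 ]]
dock~ [[ 0.6777  0.1795  0.055 ]
 [ 0.6715 -0.1255  0.055 ]
 [ 0.5575 -0.1298  0.055 ]
 [ 0.5681  0.1823  0.055 ]]
tray [[ 0.5098 -0.1014  0.018 ]
 [ 0.5171 -0.3782  0.018 ]
 [ 0.3625 -0.3829  0.018 ]
 [ 0.3505 -0.1018  0.018 ]]
cam in tool [ 0.073 -0.    -0.159] [[ 0.0006 -0.9671 -0.2544]
 [ 1.      0.0004  0.0007]
 [-0.0006 -0.2544  0.9671]] {'fx': 376.24191680139745, 'fy': 376.24191680139745, 'cx': 317.35183546032584, 'cy': 242.54519411132625, 'dist': array([-0.0489,  0.    ,  0.    ,  0.    ,  0.    ]), 'rvec': array([-2.4013, -1.6652, -0.2149]), 'tvec': array([-0.6247, -0.0272,  0.3891])}
```

Run:
```python
from h import *
D=down(np.pi/2)
robot.move_ptp([.60,.08,.22],D); snap('wrist','d1')
robot.move_ptp([.60,-.04,.22],D); snap('wrist','d2')
robot.move_ptp([.42,-.20,.22],D); snap('wrist','t1')
robot.move_ptp([.42,-.28,.22],D); snap('wrist','t2')
print(robot.get_state()['time'])
a=cv2.imread('pics/d1.png');b=cv2.imread('pics/t1.png')
cv2.imwrite('pics/v1.png',a)
cv2.imwrite('pics/v2.png',np.hstack([cv2.resize(cv2.imread('pics/d2.png'),(400,300)),cv2.resize(b,(400,300))]))
```

```text
4.475
```

View pics/v1.png

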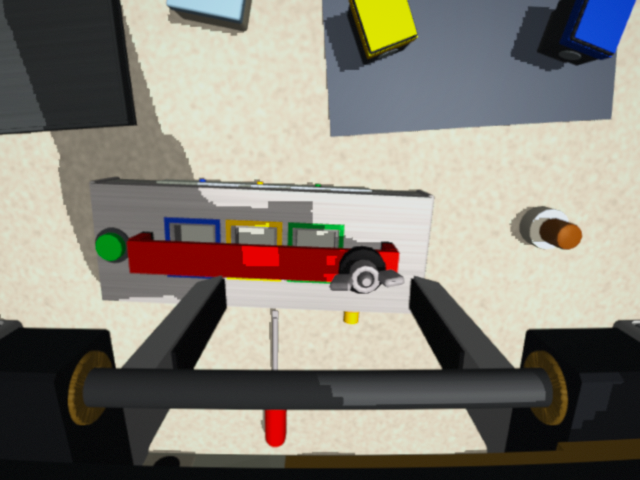

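View pics/v2.png

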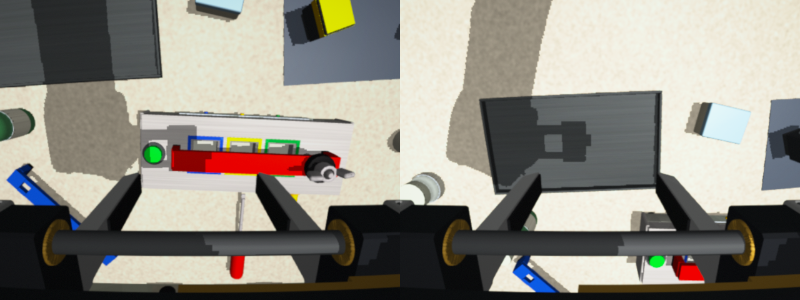

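Run:
```python
from h import *
np.set_printoptions(precision=4,suppress=True)
c1,i1=load('d1');c2,i2=load('d2')
def but(i): 
    b=blobs(mask(i,'green',120,60),150);
    b=[x for x in b if 0.75<cv2.minAreaRect(x)[1][0]/cv2.minAreaRect(x)[1][1]<1.33 and cv2.contourArea(x)>400]
    e=cv2.fitEllipse(b[0]);print(e);return e[0]
u1,u2=but(i1),but(i2);print('button',tri(c1,[u1],c2,[u2]))
for i,c in ((i1,c1),(i2,c2)):
    m=mask(i,'blue',120,60);m[:180]=0;m[300:]=0
    for col in('blue','yellow','green'):
        m=mask(i,col,110,60);m[:200]=0;m[290:]=0
        for b in blobs(m,60): print(col,cv2.boundingRect(b))
A=cv2.resize(i1[200:330,290:430],None,fx=2.8,fy=2.8,interpolation=2);
B=cv2.resize(i2[200:330,440:580],None,fx=2.8,fy=2.8,interpolation=2)
C=cv2.resize(i1[170:320,80:450],(784,318),interpolation=2)[:230]
cv2.imwrite('pics/v3.png',np.vstack([np.hstack([A,B])[:364,:784],C])[:,:,::-1])
```

```text
((109.38098907470703, 246.20806884765625), (27.551509857177734, 28.59931755065918), 120.17981719970703)
((244.5800018310547, 246.78933715820312), (28.294780731201172, 28.993610382080078), 87.89461517333984)
button (array([ 0.6144, -0.1043,  0.0604]), np.float64(0.000330586395269538))
blue (164, 217, 57, 26)
green (95, 233, 29, 29)
green (288, 223, 56, 25)
blue (11, 263, 41, 27)
blue (300, 217, 57, 25)
yellow (362, 219, 58, 22)
yellow (359, 277, 53, 5)
green (230, 233, 30, 29)
green (423, 223, 57, 24)
green (0, 200, 19, 24)
```

View pics/v3.png

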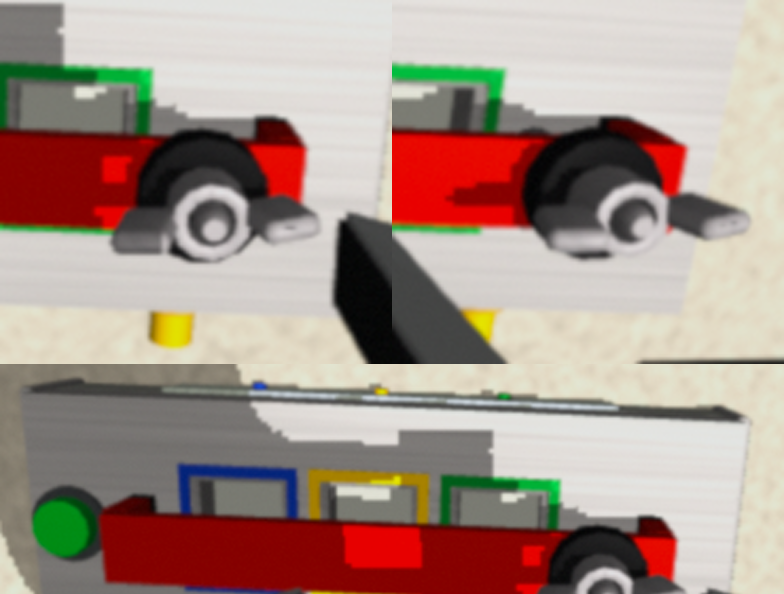

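```bash
cat > dock.py <<'E'
from h import *
np.set_printoptions(precision=4,suppress=True)
c1,i1=load('d1');c2,i2=load('d2')
print('hubtop exp z .118',tri(c1,[(365.4,278.9)],c2,[(525.7,278.6)]))
def corners(i,col):
    m=mask(i,col,110,60);m[:205]=0;m[290:]=0
    b=[x for x in blobs(m,60) if cv2.boundingRect(x)[2]>45 and cv2.boundingRect(x)[1]<240][0][:,0]
    tl=b[np.argmin(b.sum(1))]; tr=b[np.argmax(b[:,0]-b[:,1])]; return tl+[-.0,0.],tr+[0.,0.]
for col in('blue','green'):
    a,b=corners(i1,col),corners(i2,col)
    for k in (0,1): print(col,a[k],b[k],tri(c1,[a[k]],c2,[b[k]]),onplane(c1,[a[k]],.055),onplane(c2,[b[k]],.055))
E
python3 dock.py
python3 - <<'E'
from h import *
np.set_printoptions(precision=4,suppress=True)
# red bar top face edges in top image + d1,d2
for f in('d1','d2'):
    c,i=load(f);m=mask(i,'red',150,60);m[:200]=0;m[330:]=0
    b=blobs(m,200);r=cv2.minAreaRect(b[0]);print(f,r,onplane(c,cv2.boxPoints(r),.089))
# tray: dark contour
c,i=load('t1')
g=cv2.cvtColor(i,cv2.COLOR_RGB2GRAY);m=((g<95)*255).astype(np.uint8);m[330:]=0
m=cv2.morphologyEx(m,cv2.MORPH_OPEN,np.ones((5,5)))
for b in blobs(m,3000): print('tray',cv2.boundingRect(b),cv2.approxPolyDP(b,8,True)[:,0].tolist())
E
```

```text
hubtop exp z .118 (array([0.624 , 0.1166, 0.1163]), np.float64(0.0004419288428735484))
blue [165. 217.] [301. 217.] (array([ 0.5897, -0.0547,  0.0517]), np.float64(0.00011830877431393021)) [[ 0.589  -0.0533  0.055 ]] [[ 0.5891 -0.0546  0.055 ]]
blue [219. 220.] [356. 219.] (array([ 0.5918, -0.0061,  0.0526]), np.float64(0.0007991900154192495)) [[ 0.5917 -0.0055  0.055 ]] [[ 0.5909 -0.0064  0.055 ]]
green [288. 223.] [426. 223.] (array([0.5941, 0.0553, 0.0561]), np.float64(7.459605786325282e-05)) [[0.5943 0.0552 0.055 ]] [[0.5944 0.0556 0.055 ]]
green [343. 225.] [479. 225.] (array([0.5962, 0.1036, 0.0544]), np.float64(8.996373876131756e-05)) [[0.5961 0.1036 0.055 ]] [[0.5962 0.1034 0.055 ]]
d1 ((235.90841674804688, 260.2633972167969), (221.8105926513672, 39.88337707519531), 4.376350402832031) [[ 0.6282 -0.0785  0.089 ]
 [ 0.5945 -0.0716  0.089 ]
 [ 0.6083  0.1055  0.089 ]
 [ 0.6424  0.1038  0.089 ]]
d2 ((384.4624328613281, 259.5641784667969), (223.17124938964844, 39.2462158203125), 3.814074993133545) [[ 0.6278 -0.0774  0.089 ]
 [ 0.5951 -0.0743  0.089 ]
 [ 0.6074  0.1052  0.089 ]
 [ 0.6413  0.1073  0.089 ]]
tray (127, 147, 349, 183) [[475, 325], [437, 283], [414, 275], [416, 147], [405, 292], [229, 300], [224, 277], [199, 274], [222, 254], [296, 258], [306, 226], [296, 194], [220, 199], [212, 154], [127, 159], [152, 307], [172, 311], [160, 329], [213, 329], [229, 306], [403, 299], [421, 329]]
```

Run:
```python
from h import *
np.set_printoptions(precision=4,suppress=True)
def fit(f,x0):
    c,i=load(f);g=cv2.cvtColor(i,cv2.COLOR_RGB2GRAY);m=((g<95)*255).astype(np.uint8);m[305:]=0
    m[:,:max(0,x0)]=0
    m=cv2.morphologyEx(m,cv2.MORPH_OPEN,np.ones((5,5)))
    b=blobs(m,3000)[0][:,0]
    tl=b[np.argmin(b.sum(1))];tr=b[np.argmax(b[:,0]-b[:,1])];br=b[np.argmax(b.sum(1))];bl=b[np.argmin(b[:,0]-b[:,1])]
    return c,[tl,tr,br,bl]
a,b=fit('t1',100),fit('t2',180)
P=[]
for p,q in zip(a[1],b[1]): print(p,q,tri(a[0],[p],b[0],[q]),onplane(a[0],[p],.018),onplane(b[0],[q],.018))
for y,n in((0,'0'),(np.pi,'pi')):
    for p in([.624,.117,.2],[.46,-.17,.1],[.4,-.23,.1],[.62,.035,.2]): print(n,robot.ik(p,down(y)))
```

```text
[128 158] [211 159] (array([ 0.361 , -0.382 ,  0.0124]), np.float64(0.00014616932945820676)) [[ 0.3608 -0.3792  0.018 ]] [[ 0.3609 -0.3804  0.018 ]]
[416 147] [297 196] (array([ 0.3323, -0.2628,  0.6015]), np.float64(0.03095684246271798)) [[ 0.3507 -0.1068  0.018 ]] [[ 0.396  -0.2998  0.018 ]]
[452 304] [297 259] (array([ 0.284 , -0.2677,  0.5485]), np.float64(0.022149599025416727)) [[ 0.5096 -0.0579  0.018 ]] [[ 0.4593 -0.3006  0.018 ]]
[152 304] [182 304] (array([ 0.7633, -0.643 , -0.5485]), np.float64(0.003707878733634962)) [[ 0.5105 -0.3723  0.018 ]] [[ 0.5085 -0.4214  0.018 ]]
0 [-0.621   0.5041  0.5359  1.6266 -0.282   1.0889 -0.0081]
0 [-0.2691  0.4231  0.6779  2.067  -0.3774  0.7737  0.6405]
0 [-0.153   0.3807  0.7196  2.1351 -0.3681  0.7486  0.8053]
0 [-0.5416  0.4899  0.5938  1.665  -0.3031  1.0801  0.142 ]
pi [ 0.0377  0.483  -0.3707  1.6018  0.1906  1.0927  2.7593]
pi [-0.5518  0.6036  1.085   2.0738 -0.7019  0.8904 -2.204 ]
pi [-0.416   0.54    1.0872  2.141  -0.6547  0.8444 -2.0647]
pi [ 0.3377  0.4998 -0.6041  1.6329  0.3094  1.1062  2.7924]
```

```bash
cat >> h.py <<'E'
DEY=np.array([.0445,.999]);DEX=np.array([.999,-.0445]);DO=np.array([.6202,.0287]);DY=-.0445
TEY=np.array([-.0366,.999]);TEX=np.array([.999,.0366]);TO=np.array([.4355,-.2408]);TYAW=.0366
dock=lambda x,y:DO+x*DEX+y*DEY
tray=lambda x,y:TO+x*TEX+y*TEY
def P(xy,z): return [xy[0],xy[1],z]
def pick(xy,z,yaw,pre,lift,zsafe):
    robot.gripper_to(pre);robot.move_ptp(P(xy,zsafe),down(yaw))
    hit=robot.move_linear(P(xy,z),.08,threshold=12)
    robot.gripper_to(0.0);s=robot.get_state();print('picked hit',hit,'z',s['ee_pos'][2],'open',s['opening'],'gf',s['grasp_force'])
    robot.move_linear(P(xy,lift),.1);s=robot.get_state();print('lifted open',s['opening'],'F',s['force'])
    return s['opening']
def place(xy,z,yaw,op,zsafe):
    robot.move_ptp(P(xy,zsafe),down(yaw))
    hit=robot.move_linear(P(xy,z),.06,threshold=8)
    print('place hit',hit,robot.get_state()['ee_pos']);robot.gripper_to(op);robot.pause(.3);robot.move_linear(P(xy,zsafe),.15)
E
python3 - <<'E'
from h import *
o=pick(dock(0,.088),.1228,DY,.06,.22,.22)
if .018<o<.027: place(tray(.03,.06),.0275,TYAW,.038,.15)
robot.move_ptp([.42,-.16,.25],down(np.pi/2));snap('wrist','n1');print(robot.get_state()['time'])
E
```

```text
picked hit False z 0.12280770314282163 open 0.020940913519984165 gf 30.000011762604117
lifted open 0.02103307923218293 F [ 0.88177253 -0.87841192 -0.49246428]
place hit False [ 0.46342105 -0.1797793   0.02770929]
16.9583
```

View pics/n1.png

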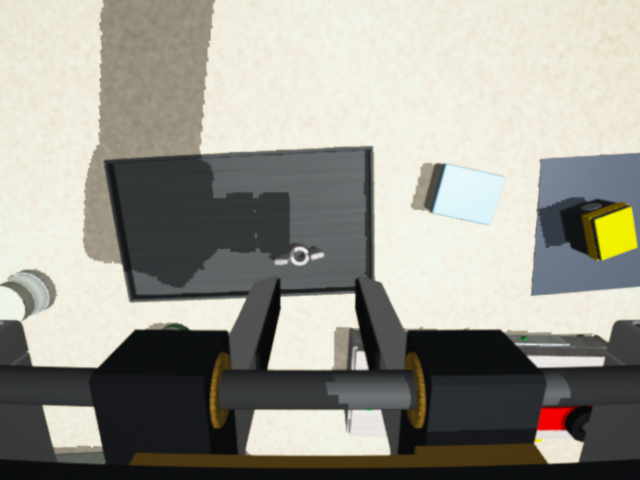

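The nut lies in the tray at (300,256), and the spacer is still on the bar at (580,422). Next are the spacer and the bar.

Run:
```python
from h import *
o=pick(dock(0,.088),.1085,DY,.06,.21,.2)
assert .033<o<.042
place(tray(.03,-.05),.0255,TYAW,.046,.15)
o=pick(dock(0,.006),.091,DY,.05,.20,.2)
robot.move_ptp([.60,.03,.25],down(DY));
```

```text
picked hit False z 0.1086483126713091 open 0.0360995718794381 gf 30.000330163165927
lifted open 0.03655945566507593 F [ 0.27484677 -0.74037855 -0.38174238]
place hit False [ 0.46743211 -0.28965837  0.02569951]
picked hit False z 0.09110269397968497 open 0.027427174805772836 gf 30.000270009040833
lifted open 0.027571101429360003 F [ 0.22083756  0.14254462 -1.85089977]
```

Run:
```python
from h import *
c,i=snap('scene','s1');c2,i2=snap('wrist','w1')
cv2.imwrite('pics/v4.png',np.hstack([cv2.resize(i[130:400,180:500],(480,405)),cv2.resize(i2,(320,240)).repeat(1,0) if 0 else cv2.copyMakeBorder(cv2.resize(i2,(320,240)),0,165,0,0,0)])[:,:,::-1])
```

```text
(no output)
```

View pics/v4.png

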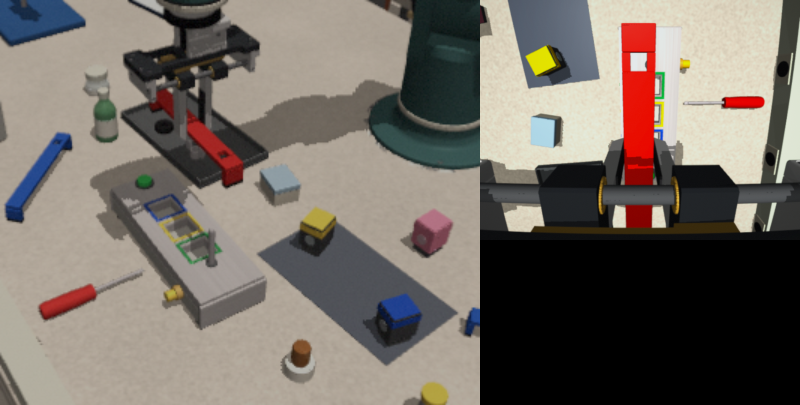

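The bar is held level, clear of the stud, and the spacer is in the tray at (165,127). I'll place the bar along the near side.

Run:
```python
from h import *
place(tray(-.045,0),.0395,TYAW,.040,.16)
D=down(np.pi/2)
robot.move_ptp([.42,-.16,.25],D);c,i=snap('wrist','n2')
robot.move_ptp([.42,.16,.24],D);c,j=snap('wrist','m1')
robot.move_ptp([.42,.24,.24],D);snap('wrist','m2')
print(robot.get_state()['time'])
cv2.imwrite('pics/v5.png',np.vstack([cv2.resize(i[120:320],(800,250)),cv2.resize(j[80:360],(800,350))])[:,:,::-1])
```

```text
place hit True [ 0.39054739 -0.24247879  0.0399767 ]
40.9833
```

View pics/v5.png

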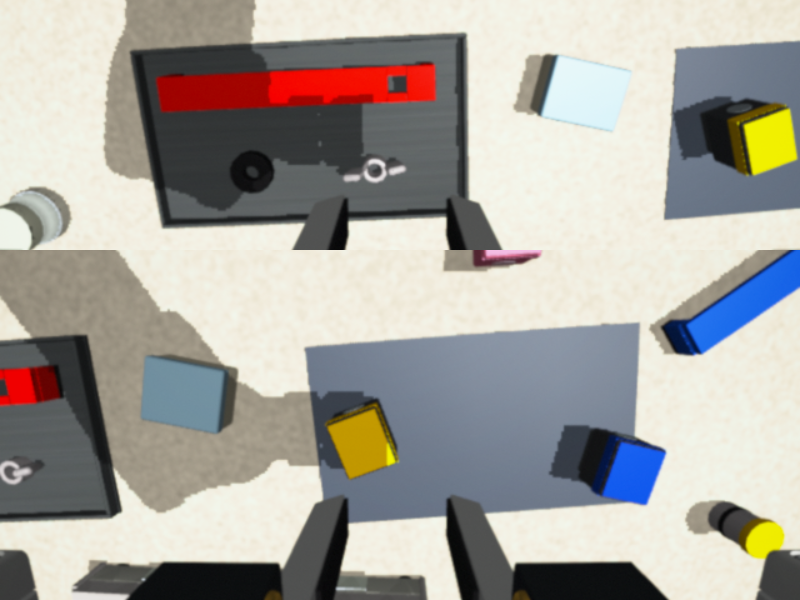

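The bar lies in the tray with the spacer and nut. The mat holds two modules: yellow at about (290,232) and blue at about (500,250) in m1. The pink block is off the mat and is not meant. Now I'll measure the lids.

```bash
cat >> h.py <<'E'
def lid(f,col,near,show=0):
    c,i=load(f);m=mask(i,col,130,50)
    pr=project(c,[[near[0],near[1],.062]])[0]
    b=min(blobs(m,300),key=lambda x:np.hypot(*(np.array(cv2.minAreaRect(x)[0])-pr)))
    q=onplane(c,b[:,0],.062)[:,:2]
    r=cv2.minAreaRect((q*1000).astype(np.float32))
    (w,h),a=r[1],r[2]
    if w<h: a+=90
    return c,cv2.minAreaRect(b)[0],np.array(r[0])/1000,(w,h),((a+90)%180)-90
E
python3 - <<'E'
from h import *
np.set_printoptions(precision=4,suppress=True)
for col,near in(('yellow',(.43,.131)),('blue',(.427,.307))):
    a=lid('m1',col,near);b=lid('m2',col,near);print(col,a[2:],b[2:],tri(a[0],[a[1]],b[0],[b[1]]))
a,i=load('m1');b,j=load('m2')
for col,c,im,near in(('yellow',a,i,(.43,.131)),('yellow',b,j,(.43,.131)),('blue',a,i,(.427,.307)),('blue',b,j,(.427,.307))):
    u,v=project(c,[[*near,.062]])[0].astype(int);print(u,v)
    k=cv2.resize(im[max(v-45,0):v+45,max(u-50,0):u+50],(400,300));cv2.imwrite(f'pics/k_{col}_{u}.png',k[:,:,::-1])
import glob
f=sorted(glob.glob('pics/k_*'));K=[cv2.imread(x) for x in f];print(f)
cv2.imwrite('pics/v6.png',np.vstack([np.hstack(K[:2]),np.hstack(K[2:])]))
E
```

```text
yellow (array([0.4286, 0.1344]), (43.686256408691406, 40.736915588378906), 20.920162200927734) (array([0.429 , 0.1329]), (43.20174026489258, 36.887489318847656), 20.7784481048584) (array([0.4273, 0.1346, 0.0675]), np.float64(0.000317709417611767))
blue (array([0.4498, 0.3341]), (46.920654296875, 47.54767608642578), -13.240943908691406) (array([0.4498, 0.336 ]), (42.86176300048828, 48.65110397338867), -13.203727722167969) (array([0.4529, 0.3391, 0.0519]), np.float64(0.0003507187229140512))
287 236
199 236
476 232
390 233
['pics/k_blue_390.png', 'pics/k_blue_476.png', 'pics/k_yellow_199.png', 'pics/k_yellow_287.png']
```

View pics/v6.png

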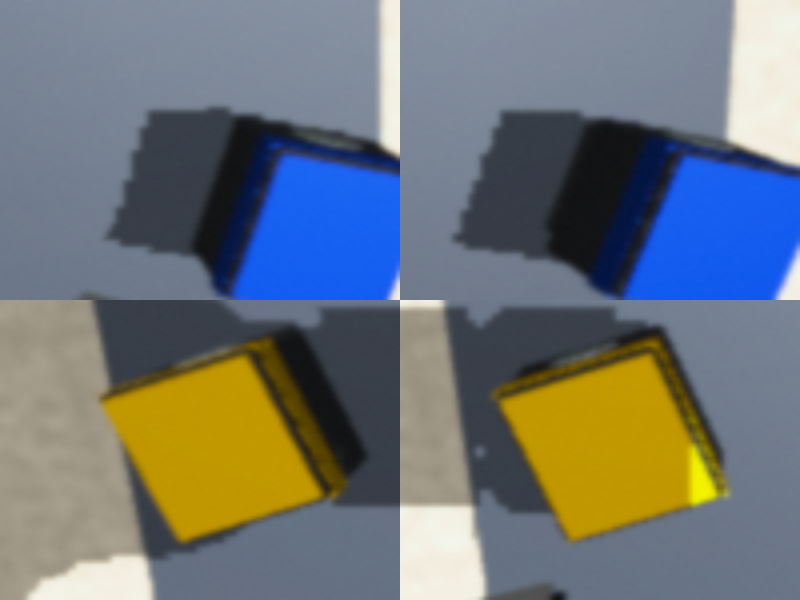

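Run:
```python
from h import *
np.set_printoptions(precision=4,suppress=True)
D=down(np.pi/2)
for col,n in(('yellow',(.429,.133)),('blue',(.450,.335))):
    for k,dy in enumerate((0,.03)):
        robot.move_ptp([n[0]+.073,n[1]+dy,.22],D);c,i=snap('wrist',f'l_{col}{k}')
    a,b=lid(f'l_{col}0',col,n),lid(f'l_{col}1',col,n)
    print(col,a[2:],b[2:],tri(a[0],[a[1]],b[0],[b[1]]))
    u,v=project(c:=load(f'l_{col}0')[0],[[*n,.062]])[0].astype(int)
    cv2.imwrite(f'pics/z_{col}.png',cv2.resize(load(f'l_{col}0')[1][v-60:v+60,u-80:u+80],(400,300))[:,:,::-1])
cv2.imwrite('pics/v7.png',np.hstack([cv2.imread('pics/z_yellow.png'),cv2.imread('pics/z_blue.png')]))
print(robot.get_state()['time'])
```

```text
yellow (array([0.4293, 0.1322]), (45.044647216796875, 39.31399917602539), 20.577024459838867) (array([0.4291, 0.1332]), (45.528594970703125, 40.11656188964844), 20.617855072021484) (array([0.4289, 0.1324, 0.0513]), np.float64(5.272114566958905e-05))
blue (array([0.4526, 0.3384]), (40.13931655883789, 45.81203842163086), -11.82122802734375) (array([0.4528, 0.3394]), (40.036041259765625, 45.55019760131836), -12.796882629394531) (array([0.4524, 0.3386, 0.0562]), np.float64(8.778872685459513e-05))
43.0167
```

View pics/v7.png

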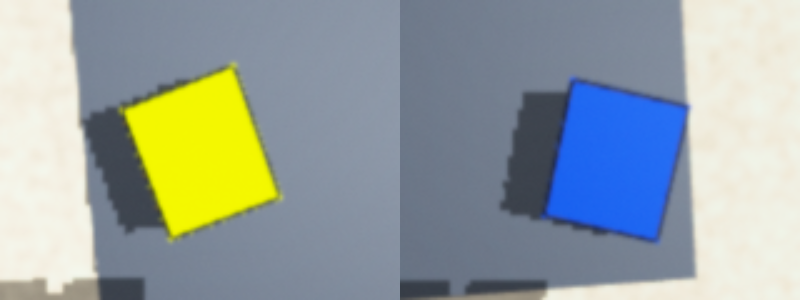

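```bash
cat >> h.py <<'E'
def plug(n,ang,ydock):
    o=pick(n,.045,ang,.075,.20,.14)
    assert .04<o<.05
    t=dock(0,ydock)
    robot.move_ptp(P(t,.16),down(DY));robot.move_linear(P(t,.112),.1);robot.pause(.2)
    f0=robot.get_state()['force']
    hit=robot.move_linear(P(t,.086),.03,threshold=15);s=robot.get_state()
    print('insert hit',hit,s['ee_pos'],s['force']-f0,s['time']);return hit,s['ee_pos'][2]
E
python3 - <<'E'
from h import *
print(plug((.4292,.1325),np.radians(20.6),-.005))
snap('scene','p1')
E
```

```text
picked hit False z 0.045064314901318965 open 0.045684601907376575 gf 30.000579357147217
lifted open 0.04597907037087124 F [-0.59727863  0.10992589 -1.15822845]
insert hit True [0.61973774 0.023656   0.08610578] [-1.27557081  0.24747737  8.13117251] 50.925
(True, np.float64(0.08610577629209185))
```

```bash
cat >> h.py <<'E'
def finish(ydock):
    t=dock(0,ydock)
    robot.gripper_to(.062);robot.move_linear(P(t,.17),.12);robot.gripper_to(0)
    hit=robot.move_linear(P(t,.117),.04,threshold=15);z=robot.get_state()['ee_pos'][2]
    robot.move_linear(P(t,.2),.15);print('press hit',hit,'lid z',z-.019,robot.get_state()['time'])
E
python3 - <<'E'
from h import *
finish(-.005)
n=(.4525,.3388)
robot.move_ptp([n[0]+.073,n[1],.22],down(np.pi/2));snap('wrist','l_blue2')
a=lid('l_blue2','blue',n);print(a[2:])
if np.hypot(*(a[2]-n))<.004: print(plug(a[2],np.radians(a[4]),-.060))
E
```

```text
press hit True lid z 0.10327696563750108 55.1
(array([0.45274243, 0.33859451]), (39.37191390991211, 45.619606018066406), -12.578239440917969)
picked hit False z 0.04503320540433715 open 0.046014005802469504 gf 30.000255703926086
lifted open 0.04585240896426085 F [ 1.0997535  -0.34276186 -1.60219824]
insert hit True [ 0.61728604 -0.03126887  0.08605259] [-1.75974413  0.80860477  8.27023992] 65.9167
(True, np.float64(0.08605258626037665))
```

Run:
```python
from h import *
finish(-.060)
t=dock(0,-.133)
robot.move_ptp(P(t,.13),down(DY))
hit=robot.move_linear(P(t,.075),.03,threshold=14);s=robot.get_state();print(hit,s['ee_pos'][2]-.019,s['force'])
robot.move_linear(P(t,.16),.1)
robot.move_ptp([.50,.10,.27],down(np.pi/2));c,i=snap('wrist','f1');c2,j=snap('scene','f2')
print(robot.get_state()['time'])
cv2.imwrite('pics/v8.png',np.hstack([cv2.resize(i,(400,300)),cv2.resize(j[130:400,140:500],(400,300))])[:,:,::-1])
```

```text
press hit True lid z 0.10330027541154176 70.0417
True 0.05924599506083886 [-3.42766298  1.18847357 11.91794575]
74.1833
```

View pics/v8.png

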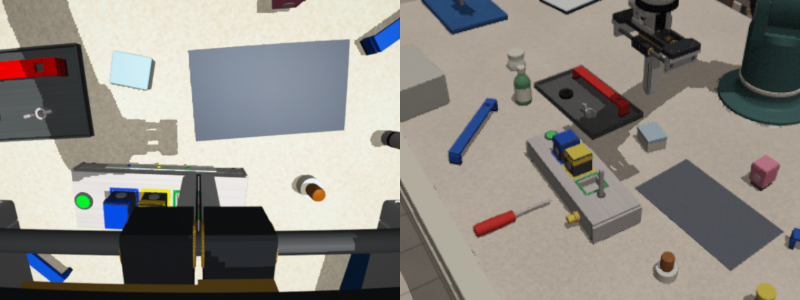

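Run:
```python
from h import *
t=dock(0,-.133)
robot.move_ptp(P(t,.13),down(DY))
hit=robot.move_linear(P(t,.074),.03,threshold=25);s=robot.get_state();print(hit,s['ee_pos'][2]-.019,s['force'])
robot.move_linear(P(t,.2),.1);robot.pause(.5)
print(robot.sign_off())
```

```text
True 0.05920588106819406 [-4.61378278  1.38665263 13.09925503]
the job is handed in; nothing more can be done
None
```

I handed the job in at about 80 s of the 210 s allowed, with no verdict returned: nut, spacer and bar are in the tray, the blue and yellow modules (the only two on the mat) sit fully home in their own sockets, and the power button was pressed to its stop.

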